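# Switch off the night light at the vanity outlet

### The job

The bar on the vanity has three sockets, each with its own rocker switch in front of it. Switch off the mushroom-shaped night light by lightly pressing the raised half of its switch all the way down with the fingertips, then take the hand away. Leave the other two switches on, do not pull out or push aside anything that is plugged in, and leave the other things on the vanity where they are.

Things in the scene. Friction and masses are not known exactly. Their poses are not given: they have to be found in the camera images.
- outlet: pale grey outlet bar fixed to the vanity, 104 (x) by 206 (y) by 36 mm high. Origin: centre of its underside; z up; x from switches to sockets. Sockets, all in use, at x +26 mm, y +62 (left), 0 (mid), -62 mm (right). In front of each, at the same y, its grey rocker, 34 (x) by 24 mm (y), pivots on a line along y at x -26 mm; its outer half is at lower x. The bar's flat top reaches 9 mm past it.
- switch_left (a joint): the left rocker switch: 0 = on (its half next to the socket is down and level, its outer half stands up at 20 degrees), 0.35 rad = off (its outer half is down and level). It turns with friction, with no spring return, and stays where it is left, even half way; all three begin on. About 3 N on the raised half's rib moves it to its stop; beyond that the whole rocker gives on springs, from 5 N, up to 3 mm.
- switch_mid (a joint): the middle rocker switch: 0 = on (its half next to the socket is down and level, its outer half stands up at 20 degrees), 0.35 rad = off (its outer half is down and level). It turns with friction, with no spring return, and stays where it is left, even half way; all three begin on. About 3 N on the raised half's rib moves it to its stop; beyond that the whole rocker gives on springs, from 5 N, up to 3 mm.
- switch_right (a joint): the right rocker switch: 0 = on (its half next to the socket is down and level, its outer half stands up at 20 degrees), 0.35 rad = off (its outer half is down and level). It turns with friction, with no spring return, and stays where it is left, even half way; all three begin on. About 3 N on the raised half's rib moves it to its stop; beyond that the whole rocker gives on springs, from 5 N, up to 3 mm.
- press_left (a point): top of the 20 mm long, 2 mm high touch rib that runs along y across the OUTER half of the left rocker, 14 mm from the pivot line (the half is 17 mm long, 24 mm wide; the inner half has a rib too). While the switch is on this point stands 5 mm higher than when the half is pressed level. Then it lies 40 mm above the vanity, 4 mm above the bar's flat top.
- press_mid (a point): top of the 20 mm long, 2 mm high touch rib that runs along y across the OUTER half of the middle rocker, 14 mm from the pivot line (the half is 17 mm long, 24 mm wide; the inner half has a rib too). While the switch is on this point stands 5 mm higher than when the half is pressed level. Then it lies 40 mm above the vanity, 4 mm above the bar's flat top.
- press_right (a point): top of the 20 mm long, 2 mm high touch rib that runs along y across the OUTER half of the right rocker, 14 mm from the pivot line (the half is 17 mm long, 24 mm wide; the inner half has a rib too). While the switch is on this point stands 5 mm higher than when the half is pressed level. Then it lies 40 mm above the vanity, 4 mm above the bar's flat top.
- nightlight: plug-in night light, loose in one of the sockets: a 44 mm round base, short stem and ivory mushroom shade 48 mm across, its top 44 mm above the bar. Origin: centre of the plug's foot, 17 mm below the bar's top; z up.
- charger: plug-in charger, loose in another socket: white cube-like block 36 by 36 mm, standing 29 mm above the bar, two slots on top. Origin as for the night light.
- blank: socket safety blank, loose in the remaining socket: flat white disc 44 mm across, 4 mm thick, with a small finger ridge, 11 mm high in all above the bar. Origin as for the night light.
- perfume: glass perfume bottle, 28 by 46 mm, 90 mm tall with its dark twist cap; stands on the vanity. Origin: centre of its foot.
- dish: round pale green ceramic dish, 92 mm across, 18 mm high; on the vanity. Origin: centre of its foot.
- hairbrush: pink plastic hairbrush lying bristles up, 214 mm long, head 66 mm wide and 28 mm high; its head points to its +x. Origin: on the underside, where the handle meets the head.
- curler: steel eyelash curler lying flat, 117 mm long, 60 mm wide, 14 mm high. Origin: under its pivot.
Things that resemble listed ones, but are neither listed nor needed, are in the scene too. What is shaped like the charger but black or pink is not meant.

How it is judged (in metres and radians):
On the way:
1. the switch in front of the night light is pressed over to off (((y of nightlight in the frame of outlet between 0.05 and 0.075 m and value of joint switch_left above 0.28 rad) or (y of nightlight in the frame of outlet between -0.012 and 0.012 m and value of joint switch_mid above 0.28 rad) or (y of nightlight in the frame of outlet between -0.075 and -0.05 m and value of joint switch_right above 0.28 rad))), for 0.1 s.
At the end, for the whole second after the job is handed in: the switch of the socket that holds the night light is off (over 0.28 rad), the other two are on (under 0.06 rad); night light, charger and blank sit within 5 mm and perfume, dish, hairbrush and curler within 15 mm of where they began, at rest (((y of nightlight in the frame of outlet between 0.05 and 0.075 m and value of joint switch_left above 0.28 rad and value of joint each of switch_mid, switch_right below 0.06 rad) or (y of nightlight in the frame of outlet between -0.012 and 0.012 m and value of joint switch_mid above 0.28 rad and value of joint each of switch_left, switch_right below 0.06 rad) or (y of nightlight in the frame of outlet between -0.075 and -0.05 m and value of joint switch_right above 0.28 rad and value of joint each of switch_left, switch_mid below 0.06 rad)) and distance of each of nightlight, charger, blank from where it was at the start of the episode below 0.005 m and distance of each of perfume, dish, hairbrush, curler from where it was at the start of the episode below 0.015 m and linear speed of each of nightlight, charger, blank, perfume, dish, hairbrush, curler below 0.02 m/s); the robot touches nothing.
It fails at once if another switch was pressed ((y of nightlight in the frame of outlet between 0.05 and 0.075 m and value of joint any of switch_mid, switch_right above 0.15 rad) or (y of nightlight in the frame of outlet between -0.012 and 0.012 m and value of joint any of switch_left, switch_right above 0.15 rad) or (y of nightlight in the frame of outlet between -0.075 and -0.05 m and value of joint any of switch_left, switch_mid above 0.15 rad)).
It fails at once if pressed hard instead of lightly (over 20 N on the outlet bar or its switches) (contact force between any of the fingers, the arm and outlet above 20 N).
It fails at once if something plugged in was pulled out or pushed aside (over 5 mm) (distance of any of nightlight, charger, blank from where it was at the start of the episode above 0.005 m).
It fails at once if another thing on the vanity was moved (over 15 mm) (distance of any of perfume, dish, hairbrush, curler from where it was at the start of the episode above 0.015 m).
It also fails if it takes over 29 s, if anything falls off the work surface, if the arm or the gripper's body presses on something with over 40 N, if the wrist force passes 120 N, or if a joint passes its speed limit or range.

### The arm

A 6-joint arm with a two-finger parallel gripper is mounted at the origin on the work surface. World frame = base frame: x ahead of the robot, y to its left, z up, the work surface at z = 0. Lengths are in mm, angles in rad, forces in N, time in s.
With the tool pointing down it reaches from about 350 to 775 mm from the base axis. Payload 7.3 kg.
Tool frame: the origin (TCP) lies midway between the tips of the shut fingers; the grasp point (between the pads) lies 19 mm behind it; z points along the fingers, x is the direction in which the jaws open and shut, and the axes are right-handed (so a half turn about z gives the same grasp; the last joint's range is limited). The gripper opens to 92 mm and grips with 3 to 60 N. Pads are 19 mm wide; open, the fingers measure 130 mm over their backs; the gripper's body (75 mm by 190 mm) begins 47 mm behind the grasp point.
Start: joints at [1.013, 0.342, 1.524, -0, 1.275, -0.146], TCP at [210.125, 481.139, 203.941] pointing down, gripper open.
Joint ranges: [-2.53, 2.53], [-0.77, 2.02], [0.04, 2.7], [-1, 4.14], [0.28, 2.66], [-3.11, 3.11]. Speed limits (rad/s): [2.57, 2.57, 3.14, 3.14, 3.14, 3.14].

### API

Orientations are given as [roll, pitch, yaw] about the fixed x, y, z axes, in that order (R = Rz(yaw) Ry(pitch) Rx(roll)).
In Python, from plant import bot gives the robot as it stands.
- The arm moves only by the shell command python3 -m pendant 'ROWS' [OPENING]. ROWS is JSON, a list of rows, each an object with "linear": the shift along the world's x, y, z in mm, a list of three; "twist": the turn about the world's z in degrees. In form: [{"linear": [x, y, z], "twist": twist}, ...]. A call has 1 to 20 rows; each row is the pose to reach, as a shift and turn from the pose commanded when the call began; what a row does not reach only later rows make up. A row lasts 1/8 s, in which the tool goes at most 62.5 mm and 10.7 degrees, less where a joint would pass 70% of its speed; a pose out of reach is approached as far as the arm can. A call with a gripper value outside its range is refused whole. OPENING is the closure in counts, from 0 (fully open) to 255 (shut), set as the call begins (- or left out, the last holds). The fingers move at their own pace and stop on an object; the grip force is fixed at half the most. Time passes only in rows, so rows that repeat a pose let the fingers close. It gives the time, the measured TCP pose, the force and the opening at its end, in the units of the state.
- bot.get_obs(): the state, without advancing time (a new reading comes with each control period).
- bot.capture(name): name is "side" or "top"; returns a dict with "frame" (420x560x3 uint8, blue, green, red), "z_map" (420x560 float32, mm along the optical axis (not along the pixel's ray), 0 where there is no reading), "fx", "fy", "cx", "cy" (pixels), "rvec" (rotation vector, rad) and "tvec" (3), from world to camera coordinates, as OpenCV has them. Camera axes: x right, y down, z forward; pixel columns grow to the right and rows downward; lengths in mm; the calibration is good to about 2 mm. A picture is of the moment at which its call begins.
- bot.close_job(): hands the job in, once; it reports no verdict.
The state is a dict: "time": time; "joint_positions": joint angles; "dq": joint speeds; "tau": joint torques, N m; "tool_pos": TCP position; "tcp_rot": TCP orientation; "contact_force": force on the tool from outside, world axes, zero at the start; "moment": the same for the moment, N m; "grip_width": finger opening in mm.
Only numpy, scipy, OpenCV 4.12 (cv2) and the standard library are available. Lean on these libraries where they do the work, as an engineer would, in place of code of your own. Each camera call takes 0.05 s, during which the arm holds its last target. There are 200 camera calls.

## Working session

There is one attempt and no reset: what is moved stays moved. The work goes in short steps, Python scripts to look and compute and a shell command to move; the robot and the scene stay as the last step left them, time stands still between calls to the robot, and variables do not carry over. Pictures are saved under pics/ and viewed, about 8 in all and at most 12, crops included, and the job is handed in when it is done.

```bash
mkdir -p pics; python3 - <<'E'
from plant import bot
import cv2,numpy as np
o=bot.get_obs();print(o['time'],o['tool_pos'],o['tcp_rot'],o['grip_width'],o['contact_force'])
for n in('top','side'):
    c=bot.capture(n);cv2.imwrite(f'pics/{n}0.png',c['frame']);np.savez(f'{n}0.npz',**c)
    R=cv2.Rodrigues(np.array(c['rvec'],float))[0];print(n,c['fx'],c['cx'],-R.T@np.ravel(c['tvec']),R[2])
E
```

```text
0.0 [209.89394441 480.74456203 203.25927726] [-3.14139457e+00  1.46524935e-03  1.15901832e+00] 91.71487295575933 [-0.07793815  0.07383777 -0.61814811]
top 407.83653392674097 278.8775514315352 [461.48834393  43.09232986 846.60758182] [ 0.1500266   0.00512111 -0.9886687 ]
side 382.34600338716166 274.62994987459444 [ 209.69885955 -348.04692184  444.98525607] [ 0.5675197   0.61256013 -0.55017404]
```

View pics/top0.png

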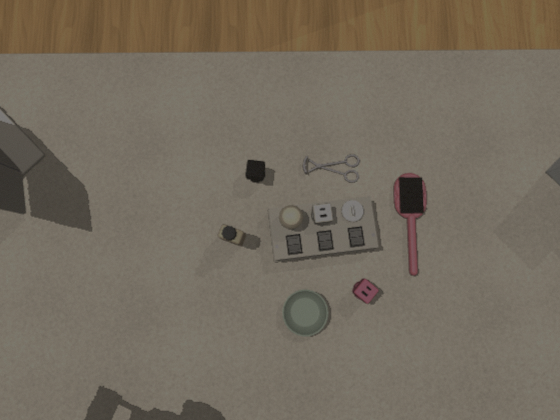

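View pics/side0.png

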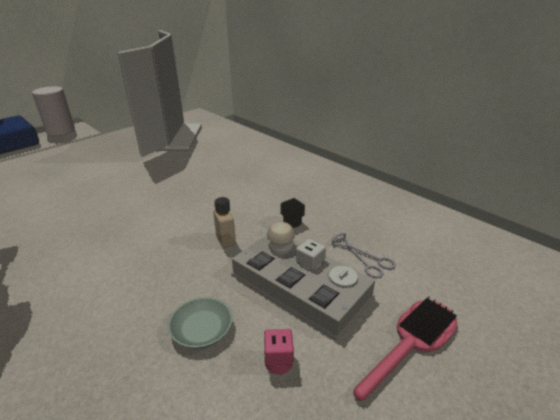

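The top view shows the mushroom shade at (290,217) in the bar's left socket, the charger at (322,213) in the middle and the blank at (353,211) on the right. The rockers are at (294,244), (325,240) and (356,236). The side view agrees. The black (256,171) and pink (367,291) cubes are decoys. The left rocker is the one to press.

```bash
cat > h.py <<'E'
import cv2,numpy as np
def cam(c):
    return cv2.Rodrigues(np.array(c['rvec'],float))[0],np.ravel(c['tvec']).astype(float)
def ray(c,uv,z):
    R,t=cam(c);o=-R.T@t;d=R.T@np.array([(uv[0]-c['cx'])/c['fx'],(uv[1]-c['cy'])/c['fy'],1]);return o+d*(z-o[2])/d[2]
def cloud(c):
    R,t=cam(c);z=c['z_map'];v,u=np.mgrid[:z.shape[0],:z.shape[1]]
    P=np.stack([(u-c['cx'])/c['fx']*z,(v-c['cy'])/c['fy']*z,z],-1)
    return (P-t)@R
def proj(c,p):
    R,t=cam(c);q=R@p+t;return c['fx']*q[0]/q[2]+c['cx'],c['fy']*q[1]/q[2]+c['cy']
E
python3 - <<'E'
from h import *
for n,roi,dk in(('top',(195,265,262,385),75),('side',(235,325,225,380),75)):
    c=dict(np.load(f'{n}0.npz'));P=cloud(c);f=c['frame'];g=f.max(2)
    r0,r1,c0,c1=roi
    M=np.zeros(g.shape,bool);M[r0:r1,c0:c1]=True
    m=(M&(P[...,2]>29)&(c['z_map']>0)).astype(np.uint8)
    k,l,s,ce=cv2.connectedComponentsWithStats(m);i=1+s[1:,4].argmax()
    q=P[l==i];print(n,'bar rect',cv2.minAreaRect(q[:,:2].astype(np.float32)),'median z',np.median(q[:,2]))
    d=((g<dk)&(l==i)).astype(np.uint8)
    k,l2,s,ce=cv2.connectedComponentsWithStats(d)
    for j in range(1,k):
        if s[j,4]>25: print(' dark',s[j],ce[j].round(1),ray(c,ce[j],40).round(1),P[l2==j].mean(0).round(1))
c=dict(np.load('top0.npz'))['frame'][195:265,255:385]
s=dict(np.load('side0.npz'))['frame'][210:330,225:385]
a=cv2.resize(c,(780,420),interpolation=3);cv2.imwrite('pics/crop.png',cv2.convertScaleAbs(a,alpha=1.7))
E
```

```text
top bar rect ((549.0382080078125, -39.75042724609375), (104.3021240234375, 206.1039276123047), 6.725236415863037) median z 38.127102970065174
 dark [300 212   9  18  92] [304.5 220.8] [562.3  -3.6  40. ] [562.6  -3.8  37.6]
 dark [314 221  20   5  47] [324.4 223. ] [557.6 -43.3  40. ] [557.  -42.8  45. ]
 dark [348 226  17  21 228] [355.9 237.1] [ 529.3 -104.8   40. ] [ 529.3 -104.8   40.4]
 dark [317 230  17  21 232] [324.9 240.8] [522.1 -43.4  40. ] [522.2 -43.3  40.4]
 dark [286 234  17  21 220] [293.9 244.5] [515.2  18.   40. ] [515.3  18.   40.2]
side bar rect ((549.21826171875, -39.22047424316406), (106.25350952148438, 208.029541015625), 6.612794876098633) median z 37.80991085744357
 dark [282 251  15   7  53] [289.5 254.4] [559.4  -5.4  40. ] [561.4  -3.5  37.8]
 dark [247 257  27  13 123] [259.6 263.4] [508.9  12.1  40. ] [508.8  11.8  40.3]
 dark [233 261 108  64 278] [290.2 295.3] [494.6 -71.3  40. ] [500.  -62.6  31.8]
 dark [276 272  29  16 151] [289.6 280.5] [515.8 -49.   40. ] [515.6 -49.3  40.4]
 dark [309 285  30  24 207] [322.8 298.3] [ 524.2 -107.8   40. ] [ 524.1 -107.9   40.3]
```

View pics/crop.png

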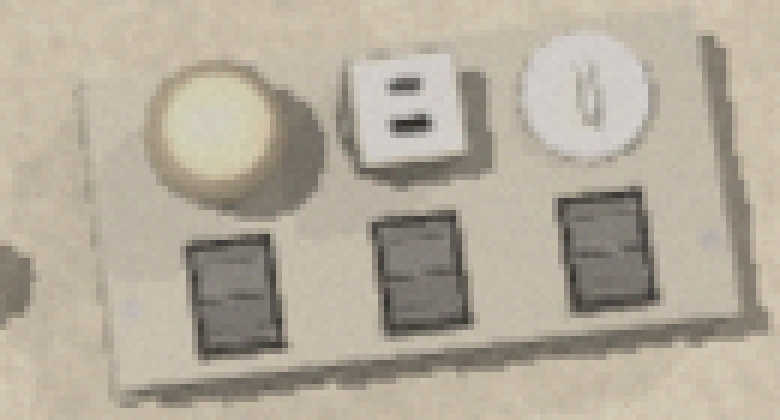

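The enlarged crop confirms it: the ivory mushroom is in the left socket, with the charger in the middle and the blank on the right. The bar measures 104x206 mm at yaw 6.6°, matching the given sizes. The left pivot is near (515.7,18.6), so press_left is near (501.8,17). I'll shut the fingers, put the jaw axis along the bar's y (+30° twist) and move above it.

```bash
python3 -m pendant '[{"linear":[12,-20,0],"twist":3},{"linear":[37,-60,0],"twist":6},{"linear":[64,-102,0],"twist":9},{"linear":[91,-145,0],"twist":12},{"linear":[118,-188,0],"twist":15},{"linear":[145,-231,0],"twist":18},{"linear":[172,-274,0],"twist":21},{"linear":[199,-317,0],"twist":24},{"linear":[226,-360,0],"twist":27},{"linear":[253,-403,0],"twist":30},{"linear":[275,-438,0],"twist":30},{"linear":[287,-457,0],"twist":30},{"linear":[291,-464,0],"twist":30},{"linear":[291,-464,-20],"twist":30},{"linear":[291,-464,-50],"twist":30},{"linear":[291,-464,-80],"twist":30},{"linear":[291,-464,-105],"twist":30},{"linear":[291,-464,-120],"twist":30},{"linear":[291,-464,-124],"twist":30},{"linear":[291,-464,-124],"twist":30}]' 255
python3 - <<'E'
from plant import bot
from h import *
o=bot.get_obs();print(o['time'],o['tool_pos'],o['tcp_rot'],o['grip_width'],o['contact_force'])
c=bot.capture('side');np.savez('side1.npz',**c)
f=c['frame'].copy();p=np.array(o['tool_pos'])
print('tcp px',proj(c,p),'press px',proj(c,np.array([501.8,17,45.])))
cv2.imwrite('pics/side1.png',cv2.convertScaleAbs(cv2.resize(f[130:330,180:400],(770,600)[:2] and (660,600),interpolation=3),alpha=1.6))
E
```

```text
time: 2.6
tool_pos: [501.4, 17.4, 80.4]
tcp_rot: [3.141, -0.0, 1.683]
contact_force: [-0.8, 0.1, -0.1]
grip_width: 0.6
2.6 [501.40241067  17.42337535  80.4230361 ] [ 3.14091811e+00 -1.63774250e-06  1.68303822e+00] 0.5636062955153992 [-0.77016607  0.08332973 -0.07952354]
tcp px (np.float64(252.76082119176777), np.float64(244.0164543847071)) press px (np.float64(254.0749281482267), np.float64(261.5815348106126))
```

View pics/side1.png

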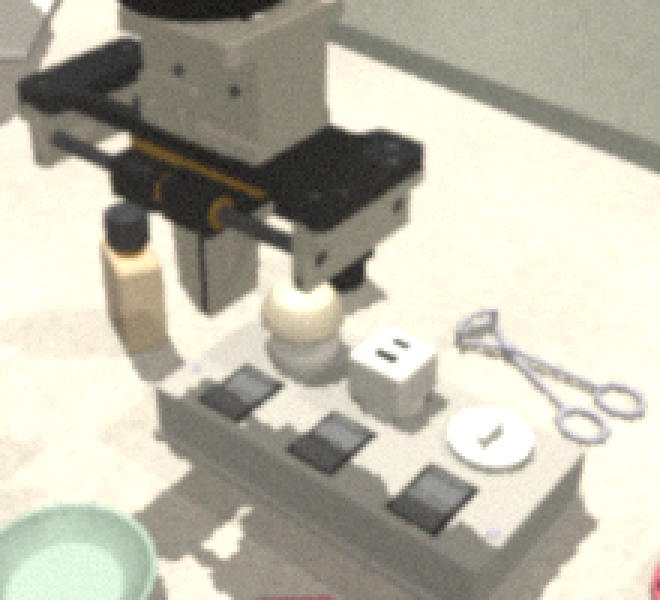

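The left rocker lies where I projected it, at crop (222,395). The fingertip shows at crop ~(216,284), well above the projected TCP at (218,342). I'll check that with depth before descending.

```bash
python3 - <<'E'
from plant import bot
from h import *
o=bot.get_obs();print(o['time'],o['tool_pos'],o['joint_positions'],o['dq'])
for n in('side','top'):
    c=bot.capture(n);np.savez(f'{n}2.npz',**c);P=cloud(c)
    m=(c['z_map']>0)&(abs(P[...,0]-501)<40)&(abs(P[...,1]-17)<40)&(P[...,2]>60)&(P[...,2]<160)
    q=P[m];print(n,len(q))
    if len(q):
        print(np.percentile(q,[0,2,10,50,90,100],axis=0).round(1))
        lo=q[q[:,2]<np.percentile(q[:,2],2)+25];print('low part x,y range',np.percentile(lo,[2,98],axis=0).round(1))
print(bot.get_obs()['tool_pos'])
c=dict(np.load('side2.npz'));f=c['frame'][130:330,180:400]
cv2.imwrite('pics/side2.png',cv2.convertScaleAbs(cv2.resize(f,(660,600),interpolation=3),alpha=1.6))
E
```

```text
2.65 [501.63975113  17.2744311   80.71811301] [-1.18470557e-01  4.38300312e-01  1.75692461e+00  1.59138405e-04
  9.44997735e-01 -1.80139136e+00] [-0.00557924 -0.00448893 -0.00293678 -0.00042311 -0.00015794 -0.00131556]
side 626
[[488.4  -4.6 105. ]
 [489.5  -3.3 109. ]
 [490.2  -2.1 116.9]
 [492.8   6.4 134.8]
 [506.3  26.6 150.6]
 [515.6  34.1 159.1]]
low part x,y range [[489.6  -1.9 106.6]
 [512.9  31.2 133.4]]
top 0
[501.72843195  17.14281496  80.79035032]
```

View pics/side2.png

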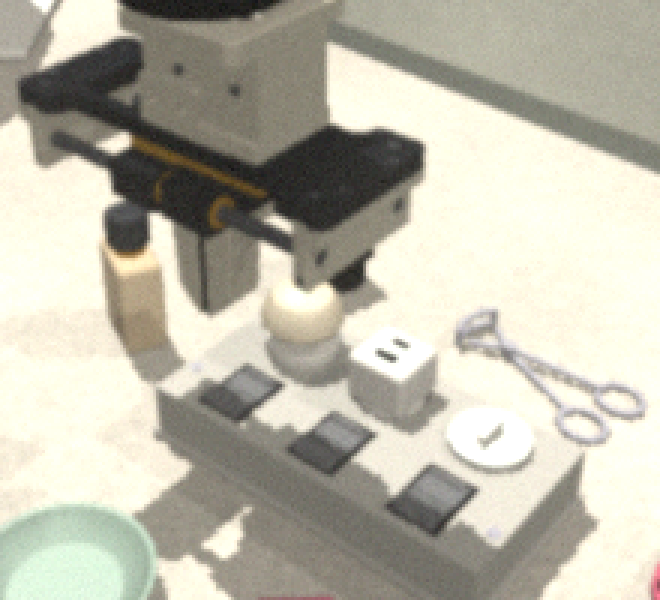

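```bash
python3 - <<'E'
from h import *
c=dict(np.load('side2.npz'));P=cloud(c)
for (x,y) in [(205,312),(207,305),(200,300),(180,285),(250,270),(45,155),(35,110),(320,275),(310,280),(350,280),(410,190),(230,210),(300,300),(125,215),(125,207)]:
    u,v=180+x//3,130+y//3
    print((x,y),P[v,u].round(0))
E
```

```text
(205, 312) [579. 128.   1.]
(207, 305) [492.  13. 112.]
(200, 300) [491.  18. 112.]
(180, 285) [586. 161.   2.]
(250, 270) [509.   0. 130.]
(45, 155) [459.  91. 178.]
(35, 110) [457.  93. 202.]
(320, 275) [485. -71. 175.]
(310, 280) [479. -73. 176.]
(350, 280) [662.  79.  11.]
(410, 190) [547. -65. 187.]
(230, 210) [478. -23. 188.]
(300, 300) [559.  17.  78.]
(125, 215) [532. 139.  91.]
(125, 207) [537. 146.  90.]
```

Depth puts the whole gripper about 25 mm higher than the state says: tip at z≈105 and body at ≈172, which is 66 mm apart as specified. The x and y values agree, and the other things' heights read correctly. I'll descend to a height that is safe on either reading and check again.

```bash
python3 -m pendant '[{"linear":[0,0,-8],"twist":0},{"linear":[0,0,-18],"twist":0},{"linear":[0,0,-26],"twist":0},{"linear":[0,0,-28],"twist":0},{"linear":[0,0,-28],"twist":0},{"linear":[0,0,-28],"twist":0}]'
cat > look.py <<'E'
from plant import bot
from h import *
import sys
c=bot.capture('side');np.savez('side_l.npz',**c);P=cloud(c);o=bot.get_obs()
zt=float(sys.argv[1])
m=(c['z_map']>0)&(abs(P[...,0]-501)<30)&(abs(P[...,1]-17)<30)&(P[...,2]>zt)&(P[...,2]<zt+45)
q=P[m];print(o['time'],np.round(o['tool_pos'],1),len(q),np.percentile(q,[0,2,50,98,100],axis=0).round(1))
cv2.imwrite(sys.argv[2],cv2.convertScaleAbs(cv2.resize(c['frame'][170:320,190:340],(600,600),interpolation=3),alpha=1.6))
E
python3 look.py 55 pics/l1.png
```

```text
time: 3.5
tool_pos: [501.3, 17.1, 52.2]
tcp_rot: [3.141, 0.0, 1.683]
contact_force: [0.1, -0.4, 0.0]
grip_width: 0.3
3.55 [501.3  17.1  52.2] 210 [[489.   -2.3  76.1]
 [489.5  -1.3  78. ]
 [492.3  10.4  92.4]
 [512.6  30.6  99.5]
 [515.2  32.5  99.8]]
```

View pics/l1.png

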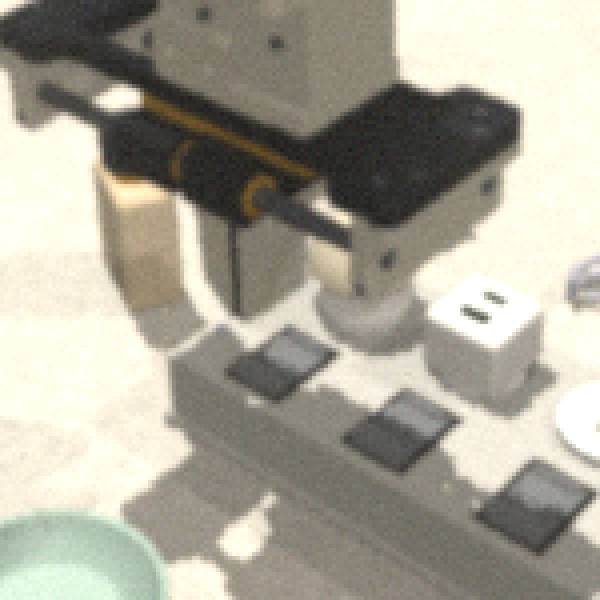

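The tip is really at about z 76 and the state reads 52, so a constant ~25 mm offset is confirmed. Contact is expected at state z≈21 and fully pressed at ≈16. I'll descend to just above the rocker, then take 1–2 mm steps watching the force.

```bash
python3 -m pendant '[{"linear":[0,0,-8],"twist":0},{"linear":[0,0,-16],"twist":0},{"linear":[0,0,-22],"twist":0},{"linear":[0,0,-24],"twist":0},{"linear":[0,0,-24],"twist":0},{"linear":[0,0,-24],"twist":0}]'
python3 look.py 47 pics/l2.png
python3 -m pendant '[{"linear":[0,0,-1],"twist":0},{"linear":[0,0,-2],"twist":0},{"linear":[0,0,-2],"twist":0}]'
```

```text
time: 4.3
tool_pos: [501.3, 17.1, 28.1]
tcp_rot: [3.141, 0.0, 1.683]
contact_force: [-0.1, -0.2, -0.5]
grip_width: 0.6
4.35 [501.3  17.1  28.2] 397 [[488.7  -3.7  53.3]
 [489.3  -2.7  55.8]
 [492.2   8.7  76.8]
 [513.   31.5  91.5]
 [513.9  33.6  91.9]]
time: 4.72
tool_pos: [501.1, 17.1, 25.9]
tcp_rot: [-3.141, -0.0, 1.683]
contact_force: [-0.3, 0.1, -0.5]
grip_width: 0.5
```

View pics/l2.png

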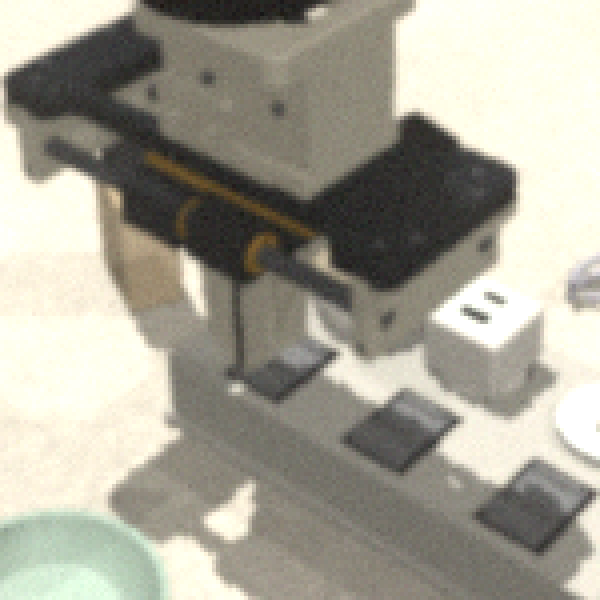

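The fingertips sit over the left rocker (seam at (237,375)), clear of the charger and the perfume bottle. Pressing now in small steps.

```bash
python3 -m pendant '[{"linear":[0,0,-1],"twist":0},{"linear":[0,0,-2],"twist":0},{"linear":[0,0,-2],"twist":0}]'
python3 -m pendant '[{"linear":[0,0,-1],"twist":0},{"linear":[0,0,-2],"twist":0},{"linear":[0,0,-2],"twist":0}]'
python3 -m pendant '[{"linear":[0,0,-1],"twist":0},{"linear":[0,0,-1],"twist":0}]'
python3 -m pendant '[{"linear":[0,0,-1],"twist":0},{"linear":[0,0,-1],"twist":0}]'
```

```text
time: 5.1
tool_pos: [501.1, 17.2, 23.8]
tcp_rot: [-3.141, -0.0, 1.683]
contact_force: [-0.2, 0.1, 0.3]
grip_width: 0.3
time: 5.48
tool_pos: [501.1, 17.1, 22.0]
tcp_rot: [3.142, -0.0, 1.683]
contact_force: [-0.2, -0.1, 1.9]
grip_width: 0.6
time: 5.72
tool_pos: [500.8, 17.1, 20.9]
tcp_rot: [-3.141, -0.0, 1.683]
contact_force: [-2.3, -0.7, 2.5]
grip_width: 0.3
time: 5.98
tool_pos: [500.8, 17.1, 19.8]
tcp_rot: [-3.141, -0.0, 1.683]
contact_force: [-2.2, 0.2, 2.4]
grip_width: 0.5
```

Contact came at state z≈22 with 2.4 N, so full travel should be at ≈17. Continuing.

```bash
python3 -m pendant '[{"linear":[0,0,-1],"twist":0},{"linear":[0,0,-1],"twist":0}]'
python3 -m pendant '[{"linear":[0,0,-1],"twist":0},{"linear":[0,0,-1],"twist":0}]'
python3 -m pendant '[{"linear":[0,0,-1],"twist":0},{"linear":[0,0,-1],"twist":0}]'
```

```text
time: 6.22
tool_pos: [501.1, 17.2, 18.8]
tcp_rot: [-3.142, -0.0, 1.683]
contact_force: [-1.9, 0.6, 1.9]
grip_width: 0.3
time: 6.48
tool_pos: [501.2, 17.1, 17.9]
tcp_rot: [3.142, -0.0, 1.683]
contact_force: [-0.7, 0.2, 2.4]
grip_width: 0.4
time: 6.72
tool_pos: [501.1, 17.1, 17.0]
tcp_rot: [3.142, -0.0, 1.683]
contact_force: [-2.4, -0.7, 3.7]
grip_width: -0.1
```

```bash
python3 -m pendant '[{"linear":[0,0,-0.5],"twist":0},{"linear":[0,0,-0.5],"twist":0}]'
python3 -m pendant '[{"linear":[0,0,-0.5],"twist":0},{"linear":[0,0,-0.5],"twist":0}]'
```

```text
time: 6.98
tool_pos: [501.2, 17.1, 16.6]
tcp_rot: [3.141, -0.0, 1.683]
contact_force: [-3.1, -0.5, 4.7]
grip_width: 0.4
time: 7.22
tool_pos: [501.2, 17.1, 16.2]
tcp_rot: [3.141, -0.0, 1.683]
contact_force: [-3.1, 0.8, 5.9]
grip_width: 0.6
```

The force has risen past 5 N, so the rocker is at its stop. One more 0.5 mm, then lift clear and look.

```bash
python3 -m pendant '[{"linear":[0,0,-0.5],"twist":0},{"linear":[0,0,-0.5],"twist":0}]'
python3 -m pendant '[{"linear":[0,0,4],"twist":0},{"linear":[0,0,12],"twist":0},{"linear":[0,0,30],"twist":0},{"linear":[0,0,60],"twist":0},{"linear":[0,0,100],"twist":0},{"linear":[0,0,140],"twist":0},{"linear":[0,0,180],"twist":0},{"linear":[-40,30,190],"twist":0},{"linear":[-70,70,190],"twist":0},{"linear":[-90,110,190],"twist":0},{"linear":[-110,150,190],"twist":0},{"linear":[-130,190,190],"twist":0},{"linear":[-150,230,190],"twist":0},{"linear":[-165,260,190],"twist":0},{"linear":[-170,270,190],"twist":0},{"linear":[-170,270,190],"twist":0},{"linear":[-170,270,190],"twist":0}]'
python3 - <<'E'
from plant import bot
from h import *
s=bot.capture('side');t=bot.capture('top');a=dict(np.load('side0.npz'));b=dict(np.load('top0.npz'))
P=cloud(t);P0=cloud(b);
B=np.array([549,-39.5]);ex=np.array([.9934,.1149]);ey=np.array([-.1149,.9934])
for nm,C,Q in(('before',b,P0),('after',t,P)):
  d=Q[...,:2]-B;X=d@ex;Y=d@ey
  for n,y in(('L',62),('M',0),('R',-62)):
    g=lambda x:np.round(np.median(Q[...,2][(abs(X-x)<4)&(abs(Y-y)<8)]),1)
    print(nm,n,'outer z',g(-38),'inner z',g(-14))
w=lambda c:cv2.resize(c['frame'][215:325,230:385],(620,440),interpolation=3)
cv2.imwrite('pics/end.png',cv2.convertScaleAbs(w(s),alpha=1.6))
df=cv2.absdiff(cv2.GaussianBlur(t['frame'],(5,5),0),cv2.GaussianBlur(b['frame'],(5,5),0)).max(2)
k,l,st,ce=cv2.connectedComponentsWithStats((df>25).astype(np.uint8));print([ (x[:5].tolist()) for x in st[1:] if x[4]>15])
E
```

```text
time: 7.48
tool_pos: [501.2, 17.2, 15.8]
tcp_rot: [3.141, -0.0, 1.683]
contact_force: [-2.4, -1.0, 5.8]
grip_width: 0.1
time: 9.6
tool_pos: [331.7, 286.4, 205.5]
tcp_rot: [3.141, 0.0, 1.682]
contact_force: [-0.2, -0.3, -0.3]
grip_width: 0.7
before L outer z 44.2 inner z 39.7
before M outer z 44.4 inner z 40.2
before R outer z 44.7 inner z 39.9
after L outer z 40.2 inner z 44.5
after M outer z 44.0 inner z 39.5
after R outer z 44.4 inner z 39.6
[[188, 334, 183, 86, 7350], [0, 338, 225, 82, 11056], [106, 406, 11, 14, 96]]
```

View pics/end.png

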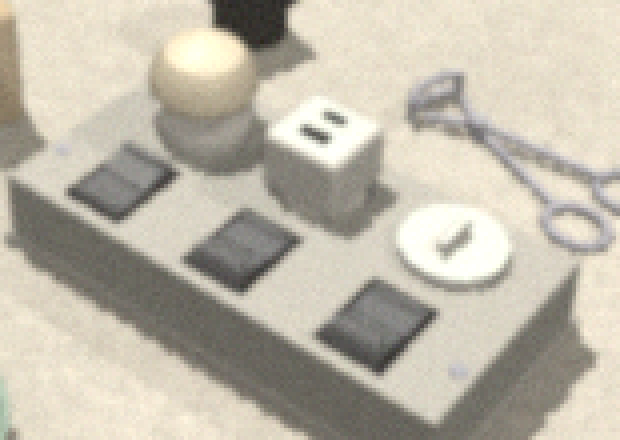

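The left rocker, crop (122,180), has flipped: its outer half is now at 40.2 mm and its inner half at 44.5 mm. The middle and right rockers are unchanged. The only image differences are the arm and its shadow, away from the things. Handing in.

```bash
python3 -c "
from plant import bot
bot.close_job()"
```

```text
the job is handed in; nothing more can be done
```

I switched off the mushroom night light by pressing the left rocker, the one in front of its socket, with the shut fingertips. I then withdrew the hand and handed the job in; the last move ended at 9.6 s of the 29 s allowed. The highest force I read was about 6 N, against the 20 N limit.

**Last checks:**
- **Left rocker:** it is fully over. Its outer half dropped from 44.2 to 40.2 mm and its inner half rose from 39.7 to 44.5 mm.
- **Other two rockers:** they are unchanged, still on.
- **Other things:** comparing the top view before and after shows no change except the arm and its shadow. The hand ended well clear, with about zero force on it.

**One disagreement:** the reported tool height read about 25 mm lower than the camera depth showed. I trusted the camera and used force to guide the press. Contact came at a reported height of about 22 mm, which fits the camera.

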